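Close the bench micrometer on a spare cell with its ratchet

ROBOT

A 6-joint arm with a two-finger parallel gripper is mounted at the origin on a cart in front of the work surface, level with it; the furniture and walls round the work are solid. World frame = base frame: x ahead of the robot, y to its left, z up, the work surface at z = 0. Lengths are in m, angles in rad, forces in N, time in s.
With the tool pointing down it reaches from about 0.375 to 0.975 m from the base axis. Payload 3.8 kg.
Tool frame: the origin (TCP) lies where the fingers leave the gripper's body, on its centre line; the fingertips stand 73 mm ahead of it and the grasp point (between the pads) lies 54 mm ahead of it (nose_length is the distance from the TCP to the fingertips, in m); z points along the fingers, y is the line along which they close (so a half turn about z gives the same grasp; the last joint's range is limited). The gripper opens to 85 mm and grips with 20 to 120 N. Pads are 22 mm wide; open, the fingers measure 114 mm over their backs; the gripper's body (76 mm by 85 mm) begins 54 mm behind the grasp point. The pads swing forward as they close: fully open they stand 13 mm farther back than shut.
Start: joints at [-1.212, 0.264, 1.604, -0, 1.274, -0.037], TCP at [0.26, -0.623, 0.304] pointing down, gripper open.
Joint ranges: [-2.63, 2.63], [-0.94, 2.18], [0.31, 2.57], [-1.31, 4.45], [0, 2.66], [-2.55, 2.55]. Speed limits (rad/s): [2.57, 2.57, 3.14, 3.14, 3.14, 3.14].

INTERFACE

Orientations are given as a rotation vector (axis times angle).
In Python, from workcell import read_state, read_camera, calibration, finish_job, look_for, cut_out, tip_of, nose_length gives the robot as it stands.
- The arm moves only by the tool step_arm, never from a script. Its argument "targets" is a list of rows, each a list of 3 entries, a list of its own where there are three numbers: the turn, a rotation vector about the tool's x, y, z in rad, then the shift along the tool's x, y, z in mm, then the finger opening in mm, from 0 to 85.4. In form: [[[ax, ay, az], [x, y, z], grip], ...]. A call has 1 to 5 rows; each row shifts and turns the commanded pose from where the row before left it, along the tool's axes as they then stand; what a row does not reach is not made up. A row lasts 1/12 s, in which the tool goes at most 41.7 mm and 7.16 degrees, less where a joint would pass 70% of its speed; a pose out of reach is approached as far as the arm can. A call with a gripper value outside its range is refused whole. The fingers move at their own pace and stop on an object; "grip_force" is the grip in N (left out, the last holds). Time passes only in rows, so rows that do not move let the fingers close. It gives the time, the measured TCP pose, the force, the opening and the grip force at its end, in the units of the state.
- read_state(): the state, without advancing time (a new reading comes with each control period).
- read_camera(name): name is "scene" or "side" or "wrist"; returns the picture (400x640x3 uint8, red, green, blue); there is no depth.
- calibration(name): a dict with "camera_matrix" (3x3 intrinsics, pixels), "R" (3x3) and "t" (3): a world point X has camera coordinates R X + t. Camera axes: x right, y down, z forward; pixel columns grow to the right and rows downward; lengths in m; the calibration is good to about 2 mm. A picture is of the moment at which its call begins: read the wrist's pose just before it. calibration takes no time and is no camera call; for the wrist camera it gives the pose at the moment of the call.
- finish_job(): hands the job in; it is judged then, once.
Trained networks look in the newest picture that a camera, given by its name, has taken for a name from the list of things; names that differ only in an ending like _2 or _b are one class to them, and where a whole thing is asked for, a point or a joint stands for the part that bears it (a point fixed in the world has none). Each returns a list of dicts, best first, with "score" (0 to 1); they miss things now and then, are a little off and sometimes report something else, mostly with a low value. They report only what shows in the picture. A call takes as long as a camera call.
- look_for(camera, query): "extent" ([left, top, right, bottom] in pixels, round what is visible of it).
- cut_out(camera, query): "region" (400x640 bool, what is visible of it) and "extent" ([left, top, right, bottom] in pixels, round what is visible of it).
- tip_of(camera, query): "at" ([row, column] in pixels: a listed point, or the origin of a listed thing).
The state is a dict: "time": time; "q": joint angles; "joint_vel": joint speeds; "joint_torque": joint torques, N m; "tool_pos": TCP position; "tcp_rot": TCP orientation; "wrist_force": force on the tool from outside, world axes, zero at the start; "torque": the same for the moment, N m; "width": opening from 0.0 (shut) to 1.0 (fully open); "grip_force": force on a finger pad.
Only numpy, scipy, OpenCV 4.12 (cv2) and the standard library are available. Lean on these libraries where they do the work, as an engineer would, in place of code of your own. Each camera call takes 0.05 s, during which the arm holds its last target. There are 200 camera calls.

TASK

Check the length of the spare cell: stand it fully down in the nest of the micrometer's loading slide, push the slide home under the spindle, then turn the ratchet knob clockwise until the ratchet slips well over a tenth of a turn with the spindle on the cell, and let go so that it stays clamped. Go down with the knob as it turns: the ratchet must slip on the cell, not because the knob is held up before, and the spindle must never be forced onto the cell harder than the ratchet allows. Leave the other things on the table where they are.

Things in the scene. Friction and masses are not known exactly. Their poses are not given: they have to be found in the camera images.
- cell_mid (a point): the spare cell: black plain cylinder, 26 mm diameter, 71 mm tall, about 0.09 kg, standing alone upright on the table to the right of the gauge; this point is its centre, 35.5 mm above its underside
- cell: the same spare cell; origin at the centre of its underside, z along the cell
- gauge_stand: fixed bench micrometer stand: grey cast base 255 x 96 mm, its top 20 mm above the table, steel column 22 mm thick and 166 mm tall at one end, loading slide between two low guide strips. Origin on the table under the base; +x runs along the slide, from the loading end to the column
- gauge_head: arm on the column (underside 119 mm above the table) with the upright micrometer screw: spindle with a ball tip below, sleeve, 23 mm thick thimble, thinner ratchet knob on top. Origin on the screw's axis, axes as the stand's. The start opening is not told: the spindle meets a seated cell after 2.3 to 5.0 mm of descent (1.4 to 3.2 rad). The screw stays where it is left
- knob_axis (a point): fixed point on the screw's axis, 219.5 mm above the table, where the pads should grip the ratchet knob at first. The knurled upright knob is 18 mm in diameter, 33.5 mm tall; at the start its top is 8 to 11 mm above this point, the thimble's shoulder at its foot 24 to 27 mm below. Gripping the thimble by-passes the ratchet; above 18 N the cell suffers
- nest (a point): centre of the floor of the nest, a blind round hole in the grey 46 mm square block on the slide, 27.2 mm diameter, 15 mm deep with a small chamfer, floor 31 mm and mouth 46 mm above the table; moves with the slide. x axis as the stand's. At the start the nest is 90 mm in front of the screw's axis, clear of the head
- push_knob (a point): middle of the black round push knob on the slide, 20 mm diameter, 20 mm tall, on a thin post; this point is 54 mm above the table, 75 mm from the nest centre on the side away from the column
- slide (a joint): travel of the loading slide along the stand's +x, m: 0 = out for loading (the start), 0.090 = home at the end stop, nest under the spindle; about 2 N of friction
- ratchet (a joint): slip of the ratchet knob past the thimble, rad, 0 at the start. Clockwise from above, knob, thimble and spindle go down 10 mm a turn (1.59 mm/rad), and a hand gripping the knob must go down with it: held up by over 7 N it slips idly, pushed it drives the spindle. Once the spindle is on the cell the knob goes no lower and slips at 0.03 N m, 8 N on the cell; 0.7 rad of that is enough
- multimeter: bystander: yellow and black multimeter lying near the table's front edge
- spare_board: bystander: small green circuit board
- terminal_1: bystander: small green terminal block
- spare_collar_1: bystander: clear plastic collar, 34 mm

How it is judged:
By the outcome, as a careful person would: the job done as asked, in the order asked, and still so for the second after the job is handed in, with the robot touching nothing.
It also fails if it takes over 72 s, if anything falls off the work surface, if the arm or the gripper's body presses on something with over 40 N, if the wrist force passes 120 N, or if a joint passes its speed limit or range.

## Working session

There is one attempt and no reset: what is moved stays moved. The work goes in short steps, Python scripts to look and compute and a tool call to move; the robot and the scene stay as the last step left them, time stands still between calls to the robot, and variables do not carry over. Pictures are saved under pics/ and viewed, at most 10 in all, crops included, and the job is handed in when it is done.

Besides the shell and the picture viewer there is one more tool, called after "Emit:" by a JSON object that holds its "method" and its "body". step_arm: Moves the arm, as the interface text tells. Its arguments: {"type":"object","properties":{"targets":{"type":"array","items":{"type":"array"}},"grip_force":{"type":"number"}},"required":["targets"]}

```bash
ls; mkdir -p pics; cat > h.py <<'E'
import numpy as np, cv2
from scipy.spatial.transform import Rotation as Ro
from workcell import *
def snap(n):
    im=read_camera(n); return im
def save(im,f): cv2.imwrite('pics/'+f,cv2.cvtColor(im,cv2.COLOR_RGB2BGR))
def ray(c,uv):
    k=calibration(c) if isinstance(c,str) else c
    R=np.array(k['R']);t=np.array(k['t']);K=np.array(k['camera_matrix'])
    d=R.T@np.linalg.solve(K,[uv[0],uv[1],1]); return -R.T@t,d
def onz(c,uv,z):
    o,d=ray(c,uv); return o+d*(z-o[2])/d[2]
def proj(c,X):
    k=calibration(c) if isinstance(c,str) else c
    p=np.array(k['camera_matrix'])@(np.array(k['R'])@np.array(X)+np.array(k['t'])); return p[:2]/p[2]
def tri(rs):
    A=0;b=0
    for o,d in rs:
        d=d/np.linalg.norm(d);P=np.eye(3)-np.outer(d,d);A=A+P;b=b+P@o
    return np.linalg.solve(A,b)
E
python3 - <<'E'
from h import *
s=read_state();print(s['tool_pos'],s['tcp_rot'],s['width'],nose_length)
ims={}
for c in ['scene','side','wrist']:
    im=snap(c);ims[c]=im
    k=calibration(c);print(c,-np.array(k['R']).T@k['t'])
    for q in ['cell_mid','cell','gauge_stand','gauge_head','nest','push_knob','knob_axis']:
        for r in tip_of(c,q)[:2]: print(c,q,r['score'],np.round(r['at'],1))
save(np.vstack([ims['scene'],]),'a.png');save(ims['side'],'b.png')
E
```

```text
pics
[ 0.26002896 -0.62227798  0.30254892] [-3.07809248e+00 -6.17233697e-01  5.97793410e-04] 1.0019412407349033 0.0726
scene [0.11914501 0.30131175 0.84709412]
scene cell_mid 0.64 [180.1 351.5]
scene cell 0.55 [187.  352.3]
scene gauge_stand 0.61 [249.3 274. ]
scene gauge_stand 0.24 [230.3 284. ]
scene gauge_head 0.59 [237.  263.4]
scene nest 0.72 [230.2 286.7]
scene push_knob 0.68 [204.6 298.3]
side [ 0.53893311 -0.92187453  0.67043694]
side cell_mid 0.54 [294.9 320.2]
side cell 0.76 [307.2 318.1]
side cell 0.72 [294.8 316.1]
side gauge_stand 0.59 [218.2 339.3]
side gauge_head 0.58 [174.6 340. ]
side nest 0.56 [219.1 340.8]
side nest 0.29 [300.9 258. ]
side push_knob 0.6 [229.9 345.2]
side knob_axis 0.57 [137. 340.]
wrist [ 0.33746055 -0.59071626  0.37385374]
```

View pics/a.png

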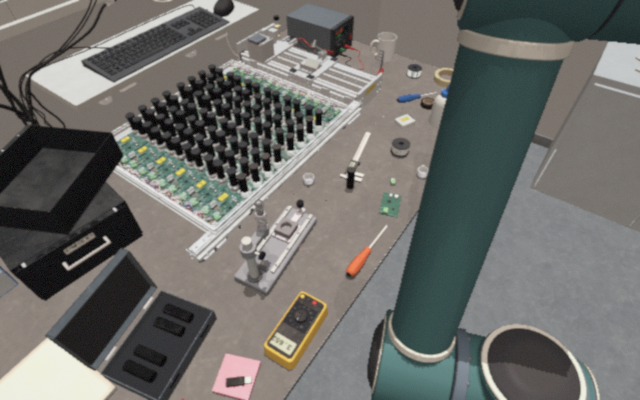

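View pics/b.png

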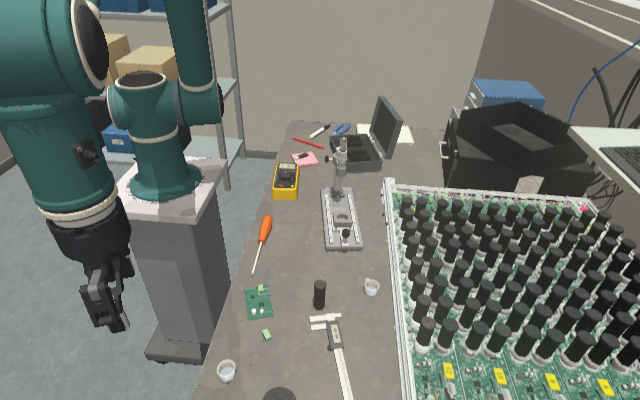

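```bash
python3 - <<'E'
from h import *
def T(a,b): return tri([ray('scene',a[::-1]),ray('side',b[::-1])])
for n,a,b in [('cellmid',(180.1,351.5),(294.9,320.2)),('cell',(187,352.3),(307.2,318.1)),('stand',(249.3,274),(218.2,339.3)),('nest',(230.2,286.7),(219.1,340.8)),('push',(204.6,298.3),(229.9,345.2)),('head',(237,263.4),(174.6,340))]:
    X=T(a,b);print(n,X.round(4),proj('scene',X)[::-1].round(1),proj('side',X)[::-1].round(1))
print(onz('scene',(286.7,230.2),.031),onz('side',(340.8,219.1),.031))
print(onz('scene',(298.3,204.6),.054),onz('side',(345.2,229.9),.054))
print(onz('side',(340,137),.2195))
E
```

```text
cellmid [ 0.5143 -0.4119  0.0323] [179.5 350. ] [295.5 318. ]
cell [ 0.5122 -0.4179 -0.0011] [186.5 351. ] [307.7 316.3]
stand [ 0.5517 -0.1108  0.0006] [249.8 275.1] [217.8 340.3]
nest [ 0.5507 -0.1588  0.0349] [229.9 286. ] [219.4 340.1]
push [ 0.5635 -0.229   0.0607] [204.5 298. ] [230.  344.9]
head [ 0.5397 -0.0671  0.1151] [236.6 262.7] [174.8 339.4]
[ 0.55059781 -0.16118542  0.031     ] [ 0.55252739 -0.15289919  0.031     ]
[ 0.56646714 -0.23361494  0.054     ] [ 0.56453477 -0.22088445  0.054     ]
[ 0.53353713 -0.04773882  0.2195    ]
```

Scene view: the gauge is at about (275,245), with its head near the viewer and its push knob at (298,204). The cell stands at (351,178) near the calipers. The side view shows the same layout, with the cell at (319,294) and the nest at (341,215). The stand's +x runs roughly along world +y.

```bash
cat >> h.py <<'E'
def plan(xy,z,yaw=None):
    """shift (tool frame mm) to bring GRASP point to xy,z with tool down & tool-y azimuth yaw"""
    s=read_state();R=Ro.from_rotvec(s['tcp_rot']);p=s['tool_pos']
    M=R.as_matrix();x=M[:,0]
    if yaw is None: yaw=np.arctan2(x[1],x[0])
    c,n=np.cos(yaw),np.sin(yaw)
    D=np.array([[c,n,0],[n,-c,0],[0,0,-1]]).T
    D=np.column_stack([[c,n,0],[n,-c,0],[0,0,-1]])
    g=np.array([*xy,z])-D@[0,0,.054]
    print('x-azimuth',round(np.arctan2(x[1],x[0]),4),'turn',(R.inv()*Ro.from_matrix(D)).as_rotvec().round(4),'shift now-frame',(M.T@(g-p)*1000).round(1),'q',np.round(s['q'],3))
E
python3 - <<'E'
from h import *
s=read_state();M=Ro.from_rotvec(s['tcp_rot']).as_matrix();print(M.round(3))
k=calibration('wrist');C=-np.array(k['R']).T@k['t'];print('cam in tool',M.T@(C-s['tool_pos']), 'cam axes in tool',(M.T@np.array(k['R']).T).round(3),k['camera_matrix'])
plan((.513,-.414),.2)
E
```

```text
[[ 0.923  0.386 -0.   ]
 [ 0.386 -0.923 -0.   ]
 [-0.     0.    -1.   ]]
cam in tool [ 0.08360778  0.00014482 -0.06993302] cam axes in tool [[ 0.001 -0.946 -0.323]
 [ 1.     0.001  0.   ]
 [ 0.    -0.323  0.946]] [[312.8536584    0.         321.29343276]
 [  0.         312.8536584  198.37906858]
 [  0.           0.           1.        ]]
x-azimuth 0.3958 turn [0. 0. 0.] shift now-frame [313.7 -95.2  49.9] q [-1.212  0.264  1.604 -0.     1.274 -0.037]
```

Emit:
{"method": "step_arm", "body": {"targets": [[[0,0,0],[31,-9.5,5],85],[[0,0,0],[31,-9.5,5],85],[[0,0,0],[31,-9.5,5],85],[[0,0,0],[31,-9.5,5],85],[[0,0,0],[31,-9.5,5],85]]}}

```text
time: 1.62
tool_pos: [0.3858, -0.5183, 0.2788]
tcp_rot: [3.08, 0.617, 0.0]
wrist_force: [0.6, 0.0, 0.5]
width: 0.995
grip_force: 0.0
```

Emit:
{"method": "step_arm", "body": {"targets": [[[0,0,0],[31,-9.5,5],85],[[0,0,0],[31,-9.5,5],85],[[0,0,0],[31,-9.5,5],85],[[0,0,0],[31,-9.5,5],85],[[0,0,0],[34,-9.5,5],85]]}}

```text
time: 2.03
tool_pos: [0.5132, -0.4135, 0.2538]
tcp_rot: [3.08, 0.617, -0.0]
wrist_force: [0.2, -1.1, -0.5]
width: 0.993
grip_force: 0.0
```

```bash
python3 - <<'E'
from h import *
im=snap('wrist');save(im,'w1.png')
for q in ['cell_mid','cell']:
    for r in tip_of('wrist',q)[:2]: 
        uv=r['at'][::-1];print(q,r['score'],np.round(uv,1),onz('wrist',uv,.0355 if 'mid' in q else 0))
for r in cut_out('wrist','cell')[:1]: print(r['extent'],r['score']); np.save('m.npy',r['region'])
plan((.513,-.414),.05)
E
```

```text
cell_mid 0.97 [321.8 180. ] [ 0.51964459 -0.40925789  0.0355    ]
cell 0.93 [324.  172.6] [ 0.51704925 -0.41416     0.        ]
[309.3, 160.4, 338.7, 206.8] 0.98
x-azimuth 0.3983 turn [-0.0004  0.0007 -0.    ] shift now-frame [-1.000e-01  4.000e-01  1.495e+02] q [-0.716  0.268  1.693 -0.     1.181  0.457]
```

View pics/w1.png

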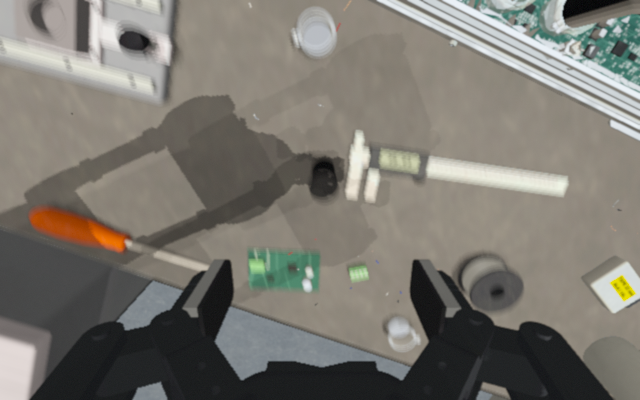

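The wrist view shows the cell at (322,180), left of the calipers, with the board and terminal clear of the gripper. I'll fit a cylinder model to its mask.

```bash
cat >> h.py <<'E'
from scipy.optimize import least_squares
def cyl(k,xy,z0,z1,r):
    a=np.linspace(0,2*np.pi,60)
    P=[proj(k,[xy[0]+r*np.cos(t),xy[1]+r*np.sin(t),z]) for z in (z0,z1) for t in a]
    P=np.array(P);return np.r_[P.min(0),P.max(0)]
def fitcyl(c,ext,x0,z0,z1,r):
    k=calibration(c)
    s=least_squares(lambda p:cyl(k,p,z0,z1,r)-np.array(ext),x0,x_scale=.01,diff_step=1e-4)
    return s.x,s.fun.round(1)
E
python3 - <<'E'
from h import *
m=np.load('m.npy');e=[309.3,160.4,338.7,206.8]
ys,xs=np.nonzero(m);print(xs.min(),ys.min(),xs.max()+1,ys.max()+1)
print(fitcyl('wrist',e,(.515,-.41),0,.071,.013))
x,_=fitcyl('wrist',e,(.515,-.41),0,.071,.013)
im=cv2.imread('pics/w1.png');e2=cyl(calibration('wrist'),x,0,.071,.013);print(e2)
plan(x,.042)
for q in ['nest','push_knob']:
  for c in ['scene','side','wrist']:
    snap(c)
    for r in cut_out(c,q)[:1]:print(c,q,r['score'],np.round(r['extent'],1))
E
```

```text
310 161 340 206
(array([ 0.51613014, -0.41495616]), array([-0.6, -0.3,  0.6,  0.3]))
[308.66869979 160.12798922 339.33173884 207.05663954]
x-azimuth 0.3983 turn [-0.0004  0.0007 -0.    ] shift now-frame [  2.4   2.5 157.5] q [-0.716  0.268  1.693 -0.     1.181  0.457]
scene nest 0.59 [272.8 200.2 304.1 239.3]
side nest 0.68 [339.2 208.9 353.3 251.2]
wrist nest 0.83 [ 16.5   0.4 172.4  65. ]
scene push_knob 0.77 [269.9 199.6 304.3 242.2]
side push_knob 0.83 [337.4 209.9 356.1 248.7]
wrist push_knob 0.89 [ 14.8   0.  174.4  66.2]
```

Emit:
{"method": "step_arm", "body": {"targets": [[[0,0,0],[2.4,2.5,35],85],[[0,0,0],[0,0,35],85],[[0,0,0],[0,0,35],70],[[0,0,0],[0,0,30],60],[[0,0,0],[0,0,20],50]], "grip_force": 30}}

```text
time: 3.25
tool_pos: [0.514, -0.4145, 0.095]
tcp_rot: [-3.077, -0.617, 0.005]
wrist_force: [-1.0, 0.2, -1.0]
width: 0.6
grip_force: 0.0
```

Emit:
{"method": "step_arm", "body": {"targets": [[[0,0,0],[0,0,0],40],[[0,0,0],[0,0,0],32],[[0,0,0],[0,0,0],20],[[0,0,0],[0,0,0],15],[[0,0,0],[0,0,0],15]]}}

```text
time: 3.67
tool_pos: [0.5168, -0.4169, 0.1014]
tcp_rot: [3.077, 0.617, 0.004]
wrist_force: [-0.4, 0.2, -1.1]
width: 0.293
grip_force: 30.0
```

Emit:
{"method": "step_arm", "body": {"targets": [[[0,0,0],[0,0,0],15],[[0,0,0],[0,0,0],15],[[0,0,0],[0,0,-10],15],[[0,0,0],[0,0,-30],15],[[0,0,0],[0,0,-30],15]]}}

```text
time: 4.08
tool_pos: [0.5144, -0.4148, 0.1682]
tcp_rot: [-3.077, -0.617, 0.004]
wrist_force: [1.1, -1.2, -0.4]
width: 0.291
grip_force: 30.0
```

```bash
python3 - <<'E'
from h import *
im=snap('wrist');save(im,'w2.png')
for q in ['nest','push_knob','cell_mid']:
    for r in tip_of('wrist',q)[:1]: print(q,r['score'],np.round(r['at'],1))
plan((.551,-.157),.16)
E
```

```text
push_knob 0.7 [23.6 41.3]
cell_mid 0.67 [269.5 319.6]
x-azimuth 0.3958 turn [ 0.0037 -0.0018 -0.    ] shift now-frame [ 132.  -226.1  -43.1] q [-0.716  0.346  1.753  0.     1.038  0.459]
```

Emit:
{"method": "step_arm", "body": {"targets": [[[0,0,0],[14,-34,-15],15],[[0,0,0],[14,-34,-15],15],[[0,0,0],[14,-32,-8],15],[[0,0,0],[14,-32,0],15],[[0,0,0],[14,-32,0],15]]}}

```text
time: 4.7
tool_pos: [0.5162, -0.2359, 0.2063]
tcp_rot: [-3.08, -0.617, 0.001]
wrist_force: [1.2, 0.2, -1.2]
width: 0.288
grip_force: 30.2
```

Emit:
{"method": "step_arm", "body": {"targets": [[[0,0,0],[14,-32,0],15],[[0,0,0],[10,-20,0],15],[[0,0,0],[3,-10,0],15],[[0,0,0],[0,0,0],15],[[0,0,0],[0,0,0],15]]}}

```text
time: 5.12
tool_pos: [0.5175, -0.1699, 0.2062]
tcp_rot: [-3.08, -0.62, 0.002]
wrist_force: [-0.3, -0.6, 0.2]
width: 0.285
grip_force: 30.2
```

```bash
python3 - <<'E'
from h import *
for i in range(3):
    s=read_state();print(s['tool_pos'].round(4) if hasattr(s['tool_pos'],'round') else s['tool_pos'])
    im=snap('wrist')
save(im,'w3.png')
for q in ['nest','push_knob','cell_mid','cell']:
    for r in tip_of('wrist',q)[:1]: print(q,r['score'],np.round(r['at'],1))
plan((.551,-.157),.16)
E
```

```text
[ 0.5175 -0.1699  0.2062]
[ 0.5177 -0.1706  0.2064]
[ 0.5179 -0.171   0.2066]
nest 0.82 [149.4 328.6]
push_knob 0.71 [181.9 423.8]
cell_mid 0.67 [266.5 317.3]
cell 0.69 [236.3 321.4]
x-azimuth 0.3943 turn [0.0001 0.0001 0.    ] shift now-frame [35.9 -0.2 -7.2] q [-0.364  0.102  1.982 -0.     1.058  0.812]
```

View pics/w3.png

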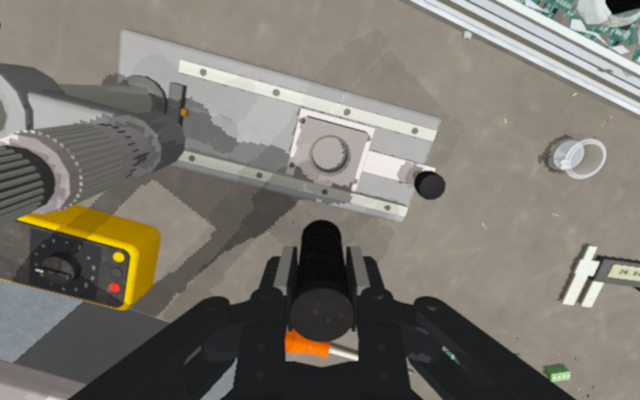

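The wrist view shows the cell held upright between the pads, with its top at (322,313) and its foot at about (321,228). The nest mouth is at about (329,153) and the push knob at (430,185). Next I'll fit the mouth ellipse and the held cell.

```bash
python3 - <<'E'
from h import *
im=cv2.imread('pics/w3.png');g=cv2.cvtColor(im,cv2.COLOR_BGR2GRAY)
x0,y0,x1,y1=285,100,380,200
c=cv2.resize(im[y0:y1,x0:x1],None,fx=6,fy=6,interpolation=cv2.INTER_CUBIC)
k=calibration('wrist')
# overlay predicted mouth circle for ray through guess
def circ(ctr,z,r,n=40): return np.array([proj(k,[ctr[0]+r*np.cos(t),ctr[1]+r*np.sin(t),z]) for t in np.linspace(0,2*np.pi,n)])
a=onz('wrist',(329,152),.046)
# refine: maximise gradient along circle radius
gb=cv2.GaussianBlur(g,(0,0),1).astype(np.float32)
def samp(P): return cv2.remap(gb,P[:,0].astype(np.float32)[None],P[:,1].astype(np.float32)[None],cv2.INTER_LINEAR)[0]
best=[]
for dx in np.arange(-5,5.1,.25):
  for dy in np.arange(-5,5.1,.25):
    ctr=a[:2]+[dx/1e3,dy/1e3]
    d=np.abs(samp(circ(ctr,.046,.0145))-samp(circ(ctr,.046,.0127)))
    best.append((d.mean(),dx,dy))
best.sort(reverse=True);print(a,best[:4])
ctr=a[:2]+np.array(best[0][1:])/1e3
for P,col in [(circ(ctr,.046,.0136),(0,0,255)),(circ(ctr,.031,.0136),(0,255,0))]:
    cv2.polylines(c,[((P-[x0,y0]+.5)*6).astype(np.int32)],True,col,1)
# held cell crop
c2=cv2.resize(im[205:345,270:375],None,fx=4,fy=4,interpolation=cv2.INTER_CUBIC)
s=read_state();M=Ro.from_rotvec(s['tcp_rot']).as_matrix();p=np.array(s['tool_pos'])
for z,col in [(.054+.044,(0,0,255)),(.054-.027,(0,255,0))]:
    P=np.array([proj(k,p+M@[.013*np.cos(t),.013*np.sin(t),z]) for t in np.linspace(0,2*np.pi,60)])
    cv2.polylines(c2,[((P-[270,205]+.5)*4).astype(np.int32)],True,col,1)
H=max(c.shape[0],c2.shape[0]);o=np.zeros((600,800,3),np.uint8)
cc=cv2.resize(c,(380,400));o[:400,:380]=cc;o[:560,380:800]=c2
cv2.imwrite('pics/c3.png',o);print(ctr,(M.T@(np.r_[ctr,0]-p)*1000).round(2))
E
```

```text
[ 0.55818041 -0.16053888  0.046     ] [(np.float32(27.959839), np.float64(-0.25), np.float64(-2.25)), (np.float32(27.921167), np.float64(-0.75), np.float64(-2.5)), (np.float32(27.916723), np.float64(-0.5), np.float64(-2.25)), (np.float32(27.899975), np.float64(-0.25), np.float64(-2.0))]
[ 0.55793041 -0.16278888] [ 40.04   7.81 206.83]
```

View pics/c3.png

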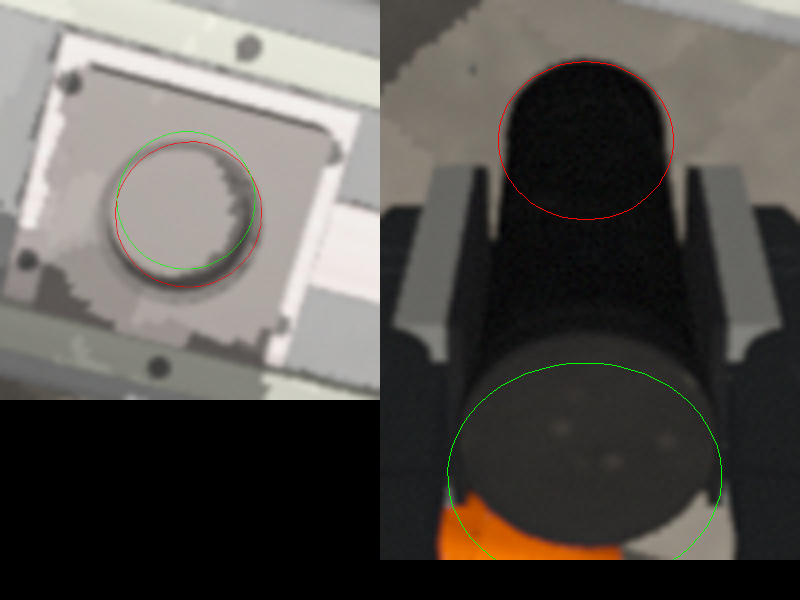

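```bash
python3 - <<'E'
from h import *
k=calibration('wrist');s=read_state();M=Ro.from_rotvec(s['tcp_rot']).as_matrix();p=np.array(s['tool_pos'])
def ring(x,y,z): return np.array([proj(k,p+M@[x+.013*np.cos(t),y+.013*np.sin(t),z]) for t in np.linspace(0,2*np.pi,90)])
ux=lambda x:(x-380)/4+270
uy=lambda y:y/4+205
obs=np.array([ux(507),ux(665),uy(58),ux(460),ux(718),uy(547)])-.5
def f(v,H=None):
    x,y,z,hx,hy=v;a=ring(x,y,z);b=ring(x+hx,y+hy,z-.071)
    return np.array([a[:,0].min(),a[:,0].max(),a[:,1].min(),b[:,0].min(),b[:,0].max(),b[:,1].max()])-obs
r=least_squares(f,[0,0,.1,0,0],x_scale=.01,diff_step=1e-3);print('foot in tool',r.x.round(4),r.fun.round(2))
r=least_squares(lambda v:f([*v,0,0]),[0,0,.1],x_scale=.01,diff_step=1e-3);print('upright',r.x.round(4),r.fun.round(2))
E
```

```text
foot in tool [-3.000e-03  0.000e+00  1.065e-01 -1.000e-04  4.000e-04] [-1.12  1.12  0.05  0.41 -0.41 -0.04]
upright [-0.003   0.0003  0.1064] [-0.69  1.57  0.09  0.08 -0.66 -0.06]
```

Emit:
{"method": "step_arm", "body": {"targets": [[[0,0,0],[14,2,8],15],[[0,0,0],[14,2,15],15],[[0,0,0],[12,2,20],15],[[0,0,0],[2,0.3,6],15],[[0,0,0],[0,0,0],15]]}}

```text
time: 5.88
tool_pos: [0.558, -0.1593, 0.1555]
tcp_rot: [-3.078, -0.617, 0.007]
wrist_force: [-0.1, 0.6, -1.0]
width: 0.293
grip_force: 30.2
```

```bash
python3 - <<'E'
from h import *
im=snap('wrist');save(im,'w4f.png')
s=read_state();print(s['tool_pos'],s['wrist_force'])
c=cv2.resize(im[150:350,220:420],None,fx=3,fy=3,interpolation=cv2.INTER_CUBIC);save(c,'w4.png')
E
```

```text
[ 0.55820594 -0.15958612  0.15673687] [-0.09966309 -0.174285   -1.01679004]
```

View pics/w4.png

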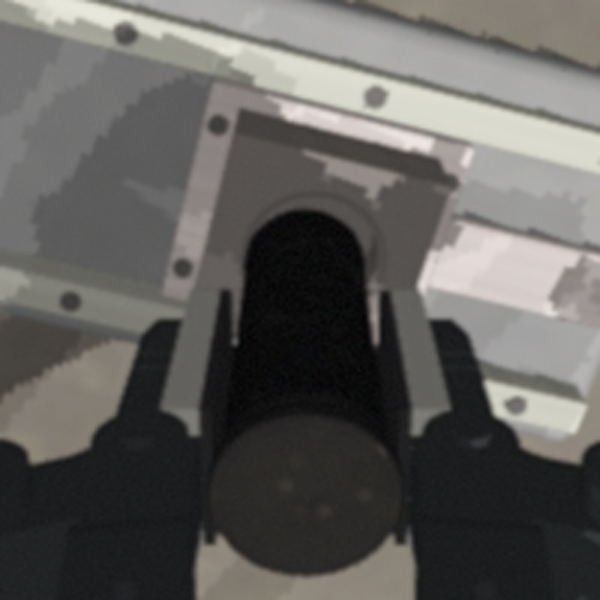

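The foot (crop 305,210) sits just over the mouth, whose rim shows on the right and top (right edge about 382, top about 192). I'll compute the residual offset.

```bash
python3 - <<'E'
from h import *
k=calibration('wrist');s=read_state();M=Ro.from_rotvec(s['tcp_rot']).as_matrix();p=np.array(s['tool_pos'])
def ring(x,y,z,r): return np.array([proj(k,p+M@[x+r*np.cos(t),y+r*np.sin(t),z]) for t in np.linspace(0,2*np.pi,90)])
q=lambda x,y:np.array([x/3+220-.5,y/3+150-.5])
zm=p[2]-.046
print('mouth z tool',zm)
R,T=q(382,192)
for r in (.0143,.0136):
  a=least_squares(lambda v:[ring(*v,zm,r)[:,0].max()-R,ring(*v,zm,r)[:,1].min()-T],[0,0],x_scale=.01,diff_step=1e-3).x
  print('mouth r',r,(a*1e3).round(2))
l,t=q(247,210);rr,_=q(362,0)
for z in (.099,.101,.103,.106):
  a=least_squares(lambda v:[ring(*v,z,.013)[:,0].max()-rr+ring(*v,z,.013)[:,0].min()-l,ring(*v,z,.013)[:,1].min()-t],[0,0],x_scale=.01,diff_step=1e-3).x
  print('foot z',z,(a*1e3).round(2),ring(*a,z,.013)[:,0].max()-ring(*a,z,.013)[:,0].min(),rr-l)
im=cv2.imread('pics/w4f.png',0)
# radial profile along column at 310..: and row 233 right
print(im[205:228,322]);print(im[233,330:356]); print(im[230,295:310])
E
```

```text
mouth z tool 0.1107368695552692
mouth r 0.0143 [-2.33  2.13]
mouth r 0.0136 [-1.62  2.81]
foot z 0.099 [-0.14  0.03] 43.524910162382525 38.33333333333337
foot z 0.101 [-0.98  0.03] 43.02673495524772 38.33333333333337
foot z 0.103 [-1.81  0.03] 42.53983467511898 38.33333333333337
foot z 0.106 [-3.07  0.03] 41.829801411634435 38.33333333333337
[83 83 82 82 82 84 83 83 80 72 75 81 82 78 60 28 12  6 12 10 11  9 12]
[12 13 10 12 14 11 13 12  8 16 39 68 76 65 61 64 72 75 75 80 81 83 83 83
 83 82]
[81 82 82 82 82 80 75 63 37 13 11  7 10 10 12]
```

Emit:
{"method": "step_arm", "body": {"targets": [[[0,0,0],[-1,1.1,3],15],[[0,0,0],[-1,1.1,3],15],[[0,0,0],[0,0,3],15],[[0,0,0],[0,0,0],15]]}}

```text
time: 6.27
tool_pos: [0.5577, -0.1626, 0.1489]
tcp_rot: [-3.08, -0.617, 0.0]
wrist_force: [-1.1, -0.3, -1.4]
width: 0.288
grip_force: 30.2
```

```bash
python3 - <<'E'
from h import *
im=snap('wrist');save(im,'w5f.png')
s=read_state();print(s['tool_pos'],s['wrist_force'])
c=cv2.resize(im[180:270,270:370],None,fx=6,fy=6,interpolation=cv2.INTER_CUBIC)
c=np.clip(c.astype(float)*1.6,0,255).astype(np.uint8);save(c,'w5.png')
E
```

```text
[ 0.55778451 -0.16251824  0.14901393] [-3.17281451e-01 -3.03032559e-04 -1.13025089e+00]
```

View pics/w5.png

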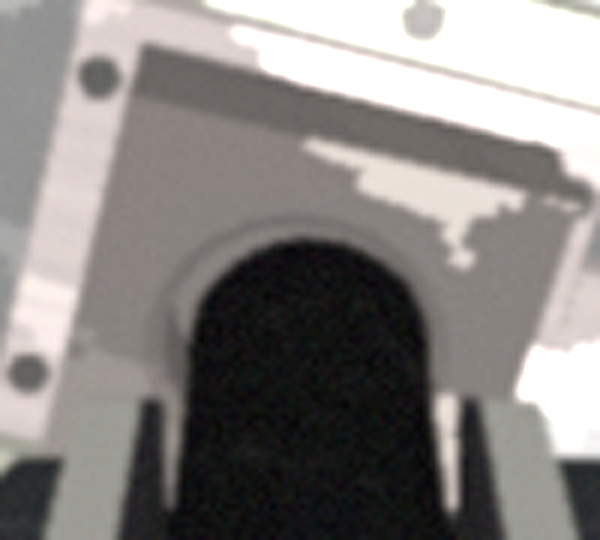

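The foot (crop 188–428, top 238) lies inside the rim (165–441, top 215), so it needs only a fine correction of about −0.5 mm in y and −0.3 mm in x before descending.

Emit:
{"method": "step_arm", "body": {"targets": [[[0,0,0],[-0.3,-0.5,2],15],[[0,0,0],[0,0,2],15],[[0,0,0],[0,0,1],15],[[0,0,0],[0,0,1],15],[[0,0,0],[0,0,0],15]]}}

```text
time: 6.73
tool_pos: [0.5581, -0.1621, 0.1456]
tcp_rot: [3.08, 0.618, 0.001]
wrist_force: [-5.8, 1.9, 13.3]
width: 0.29
grip_force: 31.8
```

Emit:
{"method": "step_arm", "body": {"targets": [[[0,0,0],[0,0,1],15],[[0,0,0],[0,0,1],15],[[0,0,0],[0,0,0],15]]}}

```text
time: 6.98
tool_pos: [0.5583, -0.1622, 0.1454]
tcp_rot: [3.08, 0.618, 0.001]
wrist_force: [-10.2, 2.9, 24.0]
width: 0.29
grip_force: 32.8
```

Contact is at the rim. The reaction pushes the cell toward tool −x and −y, so I'll ease up and comply that way.

Emit:
{"method": "step_arm", "body": {"targets": [[[0,0,0],[0,0,-2],15],[[0,0,0],[-0.5,-0.4,0],15],[[0,0,0],[0,0,0],15]]}}

```text
time: 7.23
tool_pos: [0.5581, -0.1621, 0.1456]
tcp_rot: [3.079, 0.618, 0.004]
wrist_force: [-3.9, 0.9, 11.6]
width: 0.29
grip_force: 31.3
```

Emit:
{"method": "step_arm", "body": {"targets": [[[0,0,0],[-0.4,-0.3,0],15],[[0,0,0],[0,0,1],15],[[0,0,0],[0,0,0],15]]}}

```text
time: 7.48
tool_pos: [0.5581, -0.1621, 0.1455]
tcp_rot: [3.078, 0.618, 0.005]
wrist_force: [-4.4, 0.4, 16.4]
width: 0.289
grip_force: 32.0
```

Emit:
{"method": "step_arm", "body": {"targets": [[[0,0,0],[-0.6,-0.3,0],15],[[0,0,0],[-0.4,-0.1,0],15],[[0,0,0],[0,0,0],15]]}}

```text
time: 7.73
tool_pos: [0.5577, -0.1622, 0.1455]
tcp_rot: [3.078, 0.617, 0.008]
wrist_force: [-3.1, 1.4, 12.4]
width: 0.285
grip_force: 31.7
```

```bash
python3 - <<'E'
from h import *
im=snap('wrist')
s=read_state();print(s['tool_pos'],s['wrist_force'],s['torque'])
c=cv2.resize(im[180:270,270:370],None,fx=6,fy=6,interpolation=cv2.INTER_CUBIC)
c=np.clip(c.astype(float)*1.6,0,255).astype(np.uint8);save(c,'w6.png')
E
```

```text
[ 0.55767043 -0.16213733  0.14548992] [-1.74642785  0.8689131  13.88397524] [ 0.32274968  0.30548952 -0.0228669 ]
```

View pics/w6.png

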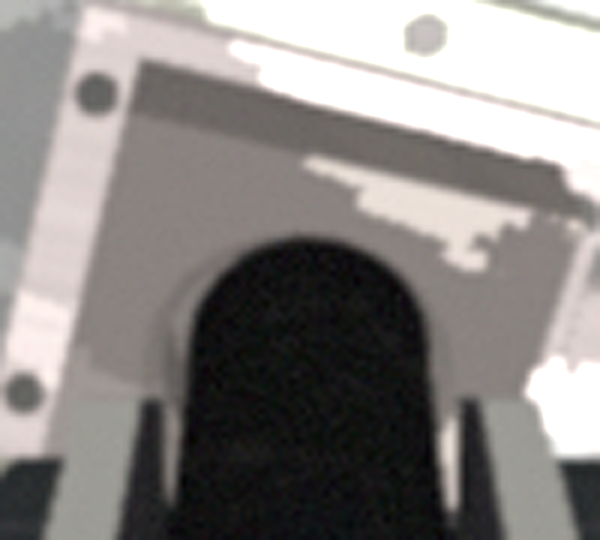

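The foot nearly covers the top of the rim. The gaps are about 28 px left, 14 px right and 3 px top, so it needs roughly 1 mm more toward −x and 0.7 mm toward −y. The commanded pose already includes part of that, so I'll lift off and re-descend.

Emit:
{"method": "step_arm", "body": {"targets": [[[0,0,0],[0,0,-2],15],[[0,0,0],[0,0,-1],15],[[0,0,0],[0,0,0],15]]}}

```text
time: 8.03
tool_pos: [0.556, -0.1618, 0.1456]
tcp_rot: [3.08, 0.618, 0.002]
wrist_force: [-0.6, 0.5, 4.9]
width: 0.286
grip_force: 30.6
```

```bash
cat > gap.py <<'E'
from h import *
im=snap('wrist');g=cv2.GaussianBlur(cv2.cvtColor(im,cv2.COLOR_RGB2GRAY),(3,3),0)
s=read_state();print(s['tool_pos'].round(4),s['wrist_force'].round(1))
print('row235 L',list(g[235,290:306]));print('row235 R',list(g[235,336:352]))
for c in (318,321,324): print(c,list(g[208:226,c]))
save(im,'g.png')
E
python3 gap.py
```

```text
[ 0.556  -0.1618  0.1455] [-1.   0.7  6.5]
row235 L [np.uint8(83), np.uint8(83), np.uint8(83), np.uint8(83), np.uint8(82), np.uint8(80), np.uint8(78), np.uint8(75), np.uint8(72), np.uint8(67), np.uint8(57), np.uint8(43), np.uint8(25), np.uint8(14), np.uint8(11), np.uint8(10)]
row235 R [np.uint8(12), np.uint8(12), np.uint8(11), np.uint8(14), np.uint8(26), np.uint8(43), np.uint8(57), np.uint8(66), np.uint8(72), np.uint8(75), np.uint8(77), np.uint8(80), np.uint8(83), np.uint8(83), np.uint8(83), np.uint8(83)]
318 [np.uint8(83), np.uint8(84), np.uint8(84), np.uint8(83), np.uint8(83), np.uint8(83), np.uint8(83), np.uint8(81), np.uint8(77), np.uint8(74), np.uint8(71), np.uint8(57), np.uint8(32), np.uint8(14), np.uint8(9), np.uint8(10), np.uint8(11), np.uint8(11)]
321 [np.uint8(91), np.uint8(85), np.uint8(83), np.uint8(83), np.uint8(83), np.uint8(83), np.uint8(83), np.uint8(79), np.uint8(75), np.uint8(73), np.uint8(69), np.uint8(50), np.uint8(28), np.uint8(15), np.uint8(11), np.uint8(10), np.uint8(10), np.uint8(11)]
324 [np.uint8(122), np.uint8(102), np.uint8(87), np.uint8(83), np.uint8(83), np.uint8(83), np.uint8(83), np.uint8(80), np.uint8(76), np.uint8(74), np.uint8(72), np.uint8(58), np.uint8(33), np.uint8(14), np.uint8(10), np.uint8(11), np.uint8(11), np.uint8(12)]
```

Now the gaps are symmetric on both sides. I'll go down.

Emit:
{"method": "step_arm", "body": {"targets": [[[0,0,0],[0,0,2],15],[[0,0,0],[0,0,1.5],15],[[0,0,0],[0,0,1.5],15],[[0,0,0],[0,0,0],15]]}}

```text
time: 8.42
tool_pos: [0.5565, -0.162, 0.1449]
tcp_rot: [3.08, 0.618, 0.002]
wrist_force: [-10.8, 3.2, 31.0]
width: 0.295
grip_force: 33.6
```

```bash
cat > ct.py <<'E'
from h import *
s=read_state();F=s['wrist_force'];t=s['torque'];p=s['tool_pos'];print(p.round(4),F.round(2),t.round(3))
M=Ro.from_rotvec(s['tcp_rot']).as_matrix()
f=M.T@F;m=M.T@t;z=.1
# m=r x f ; mx=y fz - z fy ; my= z fx - x fz
print('f tool',f.round(1),'contact tool xy mm',(np.array([(z*f[0]-m[1])/f[2],(m[0]+z*f[1])/f[2]])*1e3).round(1))
E
python3 ct.py; python3 gap.py | head -3
```

```text
[ 0.5565 -0.162   0.1449] [-10.84   3.18  31.03] [0.847 1.804 0.103]
f tool [ -8.7  -7.1 -31.1] contact tool xy mm [-14.9 -24.8]
[ 0.5565 -0.162   0.1449] [-11.5   3.6  30.5]
row235 L [np.uint8(83), np.uint8(83), np.uint8(83), np.uint8(84), np.uint8(83), np.uint8(80), np.uint8(76), np.uint8(73), np.uint8(70), np.uint8(64), np.uint8(57), np.uint8(42), np.uint8(24), np.uint8(13), np.uint8(10), np.uint8(9)]
row235 R [np.uint8(11), np.uint8(11), np.uint8(11), np.uint8(17), np.uint8(32), np.uint8(49), np.uint8(63), np.uint8(71), np.uint8(74), np.uint8(77), np.uint8(80), np.uint8(83), np.uint8(83), np.uint8(83), np.uint8(84), np.uint8(84)]
```

Emit:
{"method": "step_arm", "body": {"targets": [[[0,0,0],[0,0,-3],15],[[0,0,0],[0,0,-3],15],[[0,0,0],[0,0,-2],15],[[0,0,0],[0,0,0],15]]}}

```text
time: 8.8
tool_pos: [0.5551, -0.1616, 0.1474]
tcp_rot: [-3.08, -0.618, 0.001]
wrist_force: [0.5, 0.1, -0.5]
width: 0.291
grip_force: 30.3
```

```bash
python3 ct.py; python3 gap.py
```

```text
[ 0.5551 -0.1616  0.1474] [ 0.46  0.05 -0.54] [-0.002 -0.006  0.017]
f tool [0.4 0.1 0.5] contact tool xy mm [71.9 16. ]
[ 0.555  -0.1616  0.1471] [ 0.3 -0.3 -0.9]
row235 L [np.uint8(83), np.uint8(83), np.uint8(83), np.uint8(84), np.uint8(84), np.uint8(83), np.uint8(81), np.uint8(78), np.uint8(76), np.uint8(72), np.uint8(61), np.uint8(43), np.uint8(23), np.uint8(12), np.uint8(9), np.uint8(9)]
row235 R [np.uint8(11), np.uint8(10), np.uint8(11), np.uint8(14), np.uint8(25), np.uint8(42), np.uint8(55), np.uint8(61), np.uint8(66), np.uint8(72), np.uint8(76), np.uint8(77), np.uint8(80), np.uint8(82), np.uint8(83), np.uint8(83)]
318 [np.uint8(83), np.uint8(83), np.uint8(84), np.uint8(83), np.uint8(82), np.uint8(79), np.uint8(75), np.uint8(76), np.uint8(81), np.uint8(82), np.uint8(77), np.uint8(60), np.uint8(34), np.uint8(16), np.uint8(10), np.uint8(10), np.uint8(10), np.uint8(11)]
321 [np.uint8(83), np.uint8(84), np.uint8(84), np.uint8(83), np.uint8(81), np.uint8(77), np.uint8(75), np.uint8(77), np.uint8(82), np.uint8(82), np.uint8(74), np.uint8(54), np.uint8(30), np.uint8(15), np.uint8(11), np.uint8(10), np.uint8(10), np.uint8(10)]
324 [np.uint8(83), np.uint8(83), np.uint8(83), np.uint8(83), np.uint8(81), np.uint8(78), np.uint8(74), np.uint8(76), np.uint8(80), np.uint8(82), np.uint8(78), np.uint8(62), np.uint8(36), np.uint8(18), np.uint8(12), np.uint8(12), np.uint8(11), np.uint8(11)]
```

Emit:
{"method": "step_arm", "body": {"targets": [[[0,0,0],[1.1,1.1,0],15],[[0,0,0],[0,0,0],15],[[0,0,0],[0,0,2],15],[[0,0,0],[0,0,1],15],[[0,0,0],[0,0,0],15]]}}

```text
time: 9.27
tool_pos: [0.5571, -0.1624, 0.1456]
tcp_rot: [-3.08, -0.618, 0.0]
wrist_force: [-1.9, 0.7, 5.4]
width: 0.288
grip_force: 31.0
```

```bash
python3 ct.py; python3 gap.py
```

```text
[ 0.5571 -0.1624  0.1456] [-1.9   0.72  5.42] [ 0.143  0.372 -0.036]
f tool [-1.5 -1.4 -5.4] contact tool xy mm [-26. -25.]
[ 0.5571 -0.1624  0.1456] [-2.8  1.   5.4]
row235 L [np.uint8(84), np.uint8(83), np.uint8(83), np.uint8(82), np.uint8(80), np.uint8(77), np.uint8(74), np.uint8(70), np.uint8(67), np.uint8(67), np.uint8(67), np.uint8(55), np.uint8(31), np.uint8(13), np.uint8(10), np.uint8(11)]
row235 R [np.uint8(11), np.uint8(11), np.uint8(11), np.uint8(15), np.uint8(26), np.uint8(47), np.uint8(66), np.uint8(74), np.uint8(76), np.uint8(80), np.uint8(82), np.uint8(83), np.uint8(83), np.uint8(83), np.uint8(83), np.uint8(83)]
318 [np.uint8(83), np.uint8(83), np.uint8(83), np.uint8(83), np.uint8(83), np.uint8(83), np.uint8(83), np.uint8(83), np.uint8(80), np.uint8(76), np.uint8(70), np.uint8(58), np.uint8(35), np.uint8(17), np.uint8(11), np.uint8(10), np.uint8(9), np.uint8(9)]
321 [np.uint8(83), np.uint8(83), np.uint8(83), np.uint8(83), np.uint8(83), np.uint8(83), np.uint8(83), np.uint8(83), np.uint8(80), np.uint8(75), np.uint8(67), np.uint8(52), np.uint8(30), np.uint8(14), np.uint8(10), np.uint8(10), np.uint8(10), np.uint8(11)]
324 [np.uint8(93), np.uint8(84), np.uint8(83), np.uint8(83), np.uint8(83), np.uint8(84), np.uint8(84), np.uint8(83), np.uint8(82), np.uint8(77), np.uint8(69), np.uint8(54), np.uint8(32), np.uint8(15), np.uint8(10), np.uint8(9), np.uint8(9), np.uint8(11)]
```

Emit:
{"method": "step_arm", "body": {"targets": [[[0,0,0],[0,0,-1],15],[[0,0,0],[0,-1.0,0],15],[[0,0,0],[0,0,1],15],[[0,0,0],[0,0,0],15]]}}

```text
time: 9.65
tool_pos: [0.5567, -0.1614, 0.1457]
tcp_rot: [3.08, 0.618, 0.0]
wrist_force: [-2.0, 0.8, 4.8]
width: 0.291
grip_force: 31.1
```

```bash
sed -i 's/np.uint8//' gap.py; sed -i 's/list(\(g\[[^]]*\]\))/\1.tolist()/g' gap.py; python3 ct.py; python3 gap.py
```

```text
[ 0.5567 -0.1614  0.1457] [-2.03  0.79  4.77] [0.091 0.379 0.067]
f tool [-1.6 -1.5 -4.8] contact tool xy mm [-33.  -16.6]
[ 0.5567 -0.1614  0.1456] [-2.5  0.5  5.9]
row235 L [83, 83, 83, 83, 83, 82, 79, 76, 74, 69, 59, 43, 25, 13, 11, 11]
row235 R [12, 11, 11, 16, 29, 46, 60, 66, 71, 75, 77, 80, 83, 83, 83, 83]
318 [83, 83, 83, 83, 83, 83, 83, 83, 81, 77, 70, 57, 35, 17, 11, 10, 11, 12]
321 [83, 83, 83, 83, 83, 83, 84, 83, 80, 75, 67, 53, 31, 15, 10, 11, 11, 11]
324 [85, 83, 83, 83, 83, 83, 83, 83, 81, 77, 69, 55, 33, 15, 11, 10, 10, 10]
```

Emit:
{"method": "step_arm", "body": {"targets": [[[0,0,0],[-0.4,0.3,0],15],[[0,0,0],[0,0,0],15]]}}

```text
time: 9.87
tool_pos: [0.5566, -0.1616, 0.1456]
tcp_rot: [-3.08, -0.617, -0.001]
wrist_force: [-1.7, 1.7, 5.2]
width: 0.283
grip_force: 30.9
```

Emit:
{"method": "step_arm", "body": {"targets": [[[0,0,0],[-0.4,0,0.3],15],[[0,0,0],[0,0,0],15]]}}

```text
time: 10.03
tool_pos: [0.5565, -0.1616, 0.1456]
tcp_rot: [-3.08, -0.617, -0.002]
wrist_force: [-1.4, 3.7, 7.4]
width: 0.288
grip_force: 31.0
```

Emit:
{"method": "step_arm", "body": {"targets": [[[0,0,0],[-0.4,0,0.3],15],[[0,0,0],[0,0,0],15]]}}

```text
time: 10.2
tool_pos: [0.5564, -0.1617, 0.1456]
tcp_rot: [-3.08, -0.617, -0.003]
wrist_force: [-1.7, 2.5, 7.7]
width: 0.292
grip_force: 31.1
```

Emit:
{"method": "step_arm", "body": {"targets": [[[0,0,0],[-0.4,0,0],15],[[0,0,0],[0,0,0],15]]}}

```text
time: 10.37
tool_pos: [0.5562, -0.1617, 0.1455]
tcp_rot: [-3.08, -0.617, -0.004]
wrist_force: [-0.1, 3.8, 7.8]
width: 0.292
grip_force: 31.0
```

```bash
python3 ct.py; python3 gap.py
```

```text
[ 0.5562 -0.1617  0.1455] [-0.12  3.78  7.85] [ 0.692 -0.002  0.018]
f tool [ 1.4 -3.5 -7.8] contact tool xy mm [ 16.8 -36.2]
[ 0.5563 -0.1617  0.1455] [-1.2  3.   7.2]
row235 L [83, 84, 84, 84, 83, 81, 79, 76, 73, 67, 57, 42, 25, 14, 10, 9]
row235 R [10, 10, 11, 16, 28, 46, 59, 67, 72, 75, 77, 81, 83, 83, 83, 83]
318 [84, 83, 83, 83, 84, 84, 84, 83, 80, 74, 64, 48, 28, 15, 11, 10, 10, 11]
321 [97, 91, 85, 84, 84, 83, 83, 82, 79, 72, 62, 42, 22, 12, 10, 10, 10, 11]
324 [137, 121, 99, 86, 83, 83, 84, 83, 79, 74, 65, 49, 28, 14, 11, 11, 10, 11]
```

Emit:
{"method": "step_arm", "body": {"targets": [[[0,0,0],[0,0,-2.5],15],[[0,0,0],[0,0,0],15],[[0,0,0],[0,0,1.5],15],[[0,0,0],[0,0,0.5],15],[[0,0,0],[0,0,0],15]]}}

```text
time: 10.83
tool_pos: [0.5546, -0.1622, 0.144]
tcp_rot: [-3.08, -0.617, 0.002]
wrist_force: [-0.3, 0.1, -1.2]
width: 0.293
grip_force: 30.3
```

```bash
python3 ct.py; python3 gap.py
python3 - <<'E'
from h import *
im=cv2.cvtColor(cv2.imread('pics/g.png'),cv2.COLOR_BGR2RGB)
c=cv2.resize(im[175:355,270:375],None,fx=5,fy=3.3,interpolation=cv2.INTER_CUBIC) if 0 else cv2.resize(im[170:350,250:390],None,fx=3.3,fy=3.3,interpolation=cv2.INTER_CUBIC)
save(np.clip(255*(c/255.)**.5,0,255).astype(np.uint8),'w7.png')
E
```

```text
[ 0.5546 -0.1622  0.144 ] [-0.34  0.09 -1.16] [-0.031  0.017 -0.016]
f tool [-0.3 -0.2  1.2] contact tool xy mm [  0.3 -37.5]
[ 0.5547 -0.1622  0.1441] [ 0.4  0.1 -0.7]
row235 L [83, 83, 83, 83, 83, 81, 78, 75, 73, 67, 57, 42, 25, 14, 11, 10]
row235 R [11, 11, 12, 15, 27, 44, 57, 62, 67, 73, 76, 78, 81, 83, 84, 84]
318 [83, 83, 83, 83, 83, 82, 79, 75, 76, 80, 77, 61, 34, 15, 10, 10, 11, 11]
321 [83, 83, 84, 84, 83, 81, 78, 75, 78, 80, 74, 54, 30, 14, 10, 10, 10, 11]
324 [110, 115, 112, 98, 86, 82, 78, 74, 76, 80, 78, 63, 36, 16, 11, 10, 10, 11]
```

View pics/w7.png

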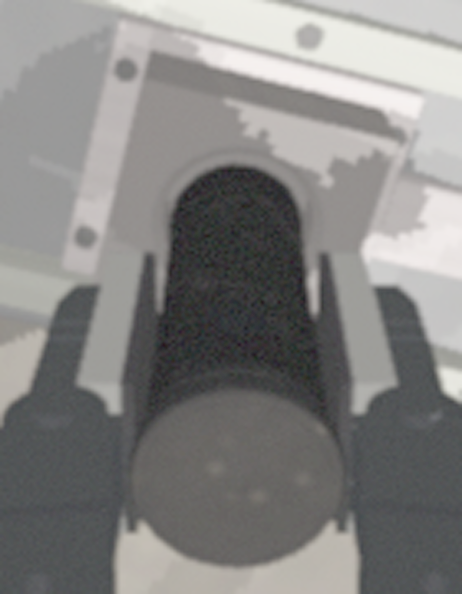

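The foot is now centred in the rim (crop 170–300) with no contact force, and it has dropped below rim height. I'll continue the insertion.

Emit:
{"method": "step_arm", "body": {"targets": [[[0,0,0],[0,0,1],15],[[0,0,0],[0,0,1],15],[[0,0,0],[0,0,0],15]]}}

```text
time: 11.13
tool_pos: [0.5548, -0.1623, 0.1423]
tcp_rot: [-3.08, -0.618, 0.001]
wrist_force: [-0.7, -0.7, -1.2]
width: 0.287
grip_force: 30.3
```

Emit:
{"method": "step_arm", "body": {"targets": [[[0,0,0],[0,0,1.5],15],[[0,0,0],[0,0,1.5],15],[[0,0,0],[0,0,0],15]]}}

```text
time: 11.38
tool_pos: [0.5549, -0.1623, 0.1393]
tcp_rot: [-3.08, -0.618, 0.001]
wrist_force: [-0.3, -0.5, -1.8]
width: 0.288
grip_force: 30.3
```

Emit:
{"method": "step_arm", "body": {"targets": [[[0,0,0],[0,0,3],15],[[0,0,0],[0,0,3],15],[[0,0,0],[0,0,0.5],15],[[0,0,0],[0,0,0],15]]}}

```text
time: 11.72
tool_pos: [0.5549, -0.1622, 0.1327]
tcp_rot: [-3.08, -0.618, 0.001]
wrist_force: [-1.0, -1.3, -2.9]
width: 0.29
grip_force: 30.2
```

Emit:
{"method": "step_arm", "body": {"targets": [[[0,0,0],[0,0,1],15],[[0,0,0],[0,0,1],15],[[0,0,0],[0,0,0],15]]}}

```text
time: 11.97
tool_pos: [0.555, -0.1623, 0.1311]
tcp_rot: [-3.08, -0.618, 0.001]
wrist_force: [-1.4, -0.6, -0.9]
width: 0.287
grip_force: 30.3
```

Emit:
{"method": "step_arm", "body": {"targets": [[[0,0,0],[0,0,1],15],[[0,0,0],[0,0,0.5],15],[[0,0,0],[0,0,0],15]]}}

```text
time: 12.22
tool_pos: [0.555, -0.1624, 0.1307]
tcp_rot: [-3.08, -0.618, 0.001]
wrist_force: [-5.1, -0.8, 6.0]
width: 0.289
grip_force: 31.0
```

The cell bottomed on the nest floor (TCP 0.1307, as predicted). I'll release, rise, and work out the slide direction.

Emit:
{"method": "step_arm", "body": {"targets": [[[0,0,0],[0,0,-0.7],28],[[0,0,0],[0,0,0],45],[[0,0,0],[0,0,0],60],[[0,0,0],[0,0,0],65],[[0,0,0],[0,0,-10],65]]}}

```text
time: 12.63
tool_pos: [0.554, -0.1617, 0.1387]
tcp_rot: [-3.078, -0.617, 0.005]
wrist_force: [-0.5, -0.4, 0.4]
width: 0.759
grip_force: 0.0
```

Emit:
{"method": "step_arm", "body": {"targets": [[[0,0,0],[0,0,-25],65],[[0,0,0],[0,0,-30],65],[[0,0,0],[0,0,-30],65],[[0,0,0],[0,0,0],65]]}}

```text
time: 12.97
tool_pos: [0.5591, -0.1635, 0.2335]
tcp_rot: [3.074, 0.616, 0.017]
wrist_force: [1.1, 0.1, 1.4]
width: 0.764
grip_force: 0.0
```

```bash
python3 - <<'E'
from h import *
s=read_state();print(s['tool_pos'].round(4),s['q'].round(3));p=s['tool_pos']
snap('wrist')
k=calibration('wrist')
r=tip_of('wrist','push_knob');a=r[0]['at'];P=onz('wrist',a[::-1],.054);print('push',r[0]['score'],a,P)
for q in ['cell_mid','cell','nest']:
    r=tip_of('wrist',q)
    if r: print(q,r[0]['score'],r[0]['at'],onz('wrist',r[0]['at'][::-1],{'cell_mid':.0665,'cell':.031,'nest':.031}[q]))
c=cut_out('wrist','cell')
if c: print('ext',c[0]['extent'],fitcyl('wrist',c[0]['extent'],(.555,-.162),.046,.102,.013))
im2=snap('side')
for q in ['push_knob','cell_mid']:
    r=tip_of('side',q)
    if r: print('side',q,r[0]['at'],onz('side',r[0]['at'][::-1],.054 if q[0]=='p' else .0665))
E
```

```text
[ 0.5591 -0.1635  0.2335] [-0.327  0.138  1.888  0.     1.103  0.848]
push 0.77 [219.7, 397.3] [ 0.56494868 -0.22967799  0.054     ]
cell_mid 0.77 [208.2, 315.1] [ 0.55108125 -0.15923521  0.0665    ]
nest 0.72 [191.7, 315.8] [ 0.55200874 -0.15752032  0.031     ]
ext [0.0, 218.3, 168.3, 327.8] (array([ 0.43197566, -0.00566883]), array([ 37.5,  20.7, -46.7, -22.8]))
side push_knob [231.7, 343.7] [ 0.56104392 -0.22802804  0.054     ]
side cell_mid [209.0, 343.6] [ 0.55745106 -0.15365525  0.0665    ]
```

```bash
python3 - <<'E'
from h import *
k=calibration('wrist');s=read_state();M=Ro.from_rotvec(s['tcp_rot']).as_matrix()
Rt=np.array(k['R'])@M; C=M.T@(-np.array(k['R']).T@k['t']-s['tool_pos'])
M3=Ro.from_rotvec([-3.08,-.619,.001]).as_matrix();p3=np.array([.5178,-.1706,.2065])
R=Rt@M3.T;k3=dict(camera_matrix=k['camera_matrix'],R=R,t=-R@(p3+M3@C))
az=lambda a,b,z:np.degrees(np.arctan2(*(onz(k3,a,z)-onz(k3,b,z))[[1,0]]))
print(az((203,72),(415,131),.03),az((191,158),(389,209),.03), az((180,66),(437,126),.025))
im=cv2.imread('pics/w3.png',0)
ls=cv2.createLineSegmentDetector().detect(im)[0][:,0]
for l in ls:
    if 120<l[0]<440 and 30<l[1]<230 and np.hypot(l[2]-l[0],l[3]-l[1])>50: print(l.round(0),round(az(l[:2],l[2:],.025)%180,2))
n=onz(k3,(328.6,149.4),.031);q=onz(k3,(423.8,181.9),.054);print(n,q,np.degrees(np.arctan2(*(n-q)[[1,0]])))
for d in (100.5,101.5,102.5,103.5):
    u=np.array([np.cos(np.radians(d)),np.sin(np.radians(d))]);N=np.array([.555,-.1624]);print(d,'push',N-.075*u,'axis',N+.09*u)
E
```

```text
97.86179611887216 97.68797277490447 100.25634436343081
[308. 115. 367. 131.] 97.99
[407. 207. 352. 193.] 98.03
[373. 128. 300. 108.] 97.94
[178.  71. 431. 140.] 98.05
[312. 183. 184. 150.] 98.03
[434. 130. 180.  59.] 97.98
[364. 133. 308. 118.] 97.94
[352. 203. 402. 216.] 97.73
[439. 118. 123.  29.] 97.94
[180. 160. 237. 174.] 98.1
[331. 204. 400. 221.] 98.59
[139. 186. 103. 223.] 154.47
[270. 182. 321. 196.] 97.56
[172. 165. 263. 187.] 98.24
[ 0.55731166 -0.16039083  0.031     ] [ 0.56596936 -0.2325779   0.054     ] 96.83905389053176
100.5 push [ 0.56866766 -0.23614412] axis [ 0.5385988  -0.07390706]
101.5 push [ 0.5699526  -0.23589435] axis [ 0.53705689 -0.07420678]
102.5 push [ 0.57123297 -0.2356222 ] axis [ 0.53552043 -0.07453336]
103.5 push [ 0.5725084  -0.23532774] axis [ 0.53398992 -0.07488671]
```

Emit:
{"method": "step_arm", "body": {"targets": [[[0,0,0],[0,0,0],30],[[0,0,0],[0,0,0],10],[[0,0,0],[0,0,0],0]]}}

```text
time: 13.67
tool_pos: [0.5551, -0.1623, 0.2252]
tcp_rot: [-3.08, -0.618, 0.001]
wrist_force: [1.1, -0.5, -0.6]
width: 0.343
grip_force: 0.0
```

```bash
python3 - <<'E'
from h import *
s=read_state();print(s['tool_pos'].round(4),s['tcp_rot'].round(4),s['joint_vel'].round(3))
plan((.5717,-.2813),.0666,.1396)
E
```

```text
[ 0.5551 -0.1623  0.2252] [-3.080e+00 -6.176e-01  8.000e-04] [ 0.    -0.002 -0.004 -0.    -0.    -0.   ]
x-azimuth 0.3958 turn [-0.0003  0.0005  0.2562] shift now-frame [-30.5 116.3 104.5] q [-0.327  0.145  1.897  0.     1.1    0.848]
```

Emit:
{"method": "step_arm", "body": {"targets": [[[0,0,0],[-7.5,29,0],0],[[0,0,0],[-7.5,29,0],0],[[0,0,0],[-7.5,29,0],0],[[0,0,0],[-8,29.3,0],0],[[0,0,0.085],[0,0,0],0]]}}

```text
time: 14.08
tool_pos: [0.5726, -0.2864, 0.2259]
tcp_rot: [3.101, 0.481, 0.002]
wrist_force: [0.3, -0.2, -0.6]
width: -0.001
grip_force: 0.0
```

Emit:
{"method": "step_arm", "body": {"targets": [[[0,0,0.085],[0,0,34],0],[[0,0,0.086],[0,0,35],0],[[0,0,0],[0,0,25],0],[[0,0,0],[0,0,10.5],0],[[0,0,0],[0,0,0],0]]}}

```text
time: 14.5
tool_pos: [0.5696, -0.2802, 0.1172]
tcp_rot: [-3.13, -0.22, 0.009]
wrist_force: [-0.1, 0.1, -0.1]
width: -0.002
grip_force: 0.0
```

```bash
python3 - <<'E'
from h import *
im=snap('wrist');save(im,'p1.png')
s=read_state();print(s['tool_pos'].round(4),s['wrist_force'].round(1),s['width'])
r=tip_of('wrist','push_knob');print(r[:1])
plan((.5717,-.2813),.0666,.1396)
E
```

```text
[ 0.5711 -0.2809  0.1197] [-0.2  0.8 -0.2] -0.0036590485938874846
[{'at': [265.7, 228.9], 'score': 0.9}]
x-azimuth 0.1402 turn [ 0.0003 -0.0004  0.0006] shift now-frame [-0.6 -0.3  1. ] q [-0.496  0.36   1.84  -0.     0.941  0.934]
```

Emit:
{"method": "step_arm", "body": {"targets": [[[0,0,0],[0,-8,0],0],[[0,0,0],[0,-7,0],0],[[0,0,0],[0,-3,0],0],[[0,0,0],[0,-3,0],0],[[0,0,0],[0,-3,0],0]]}}

```text
time: 15.02
tool_pos: [0.5692, -0.2576, 0.1223]
tcp_rot: [3.132, 0.221, 0.003]
wrist_force: [-0.2, -1.3, 0.8]
width: -0.002
grip_force: 1.2
```

Emit:
{"method": "step_arm", "body": {"targets": [[[0,0,0],[0,-4,0],0],[[0,0,0],[0,-4,0],0],[[0,0,0],[0,-4,0],0],[[0,0,0],[0,-4,0],0],[[0,0,0],[0,-4,0],0]]}}

```text
time: 15.43
tool_pos: [0.566, -0.2376, 0.1212]
tcp_rot: [3.134, 0.219, 0.001]
wrist_force: [1.6, -2.0, 1.6]
width: -0.0
grip_force: 1.2
```

```bash
python3 - <<'E'
from h import *
snap('wrist');s=read_state();print(s['tool_pos'].round(4),s['wrist_force'].round(1))
r=tip_of('wrist','push_knob');print(r[:1])
E
```

```text
[ 0.5657 -0.2367  0.1209] [ 1.  -1.   1.1]
[{'at': [266.4, 273.1], 'score': 0.65}]
```

Emit:
{"method": "step_arm", "body": {"targets": [[[0,0,0],[0,-4,0],0],[[0,0,0],[0,-4,0],0],[[0,0,0],[0,-4,0],0],[[0,0,0],[0,-4,0],0],[[0,0,0],[0,-4,0],0]]}}

```text
time: 15.95
tool_pos: [0.5628, -0.2176, 0.1208]
tcp_rot: [-3.134, -0.219, 0.0]
wrist_force: [0.9, -2.3, -0.1]
width: 0.002
grip_force: 1.1
```

Emit:
{"method": "step_arm", "body": {"targets": [[[0,0,0],[0,-4,0],0],[[0,0,0],[0,-4,0],0],[[0,0,0],[0,-4,0],0],[[0,0,0],[0,-4,0],0],[[0,0,0],[0,-4,0],0]]}}

```text
time: 16.37
tool_pos: [0.56, -0.1977, 0.1209]
tcp_rot: [-3.134, -0.22, 0.0]
wrist_force: [0.4, -2.9, -1.2]
width: 0.001
grip_force: 1.1
```

Emit:
{"method": "step_arm", "body": {"targets": [[[0,0,0],[0,-3,0],0],[[0,0,0],[0,-3,0],0],[[0,0,0],[0,-3,0],0],[[0,0,0],[0,-2,0],0],[[0,0,0],[0,-2,0],0]]}}

```text
time: 16.78
tool_pos: [0.5583, -0.1851, 0.1209]
tcp_rot: [-3.134, -0.22, 0.0]
wrist_force: [0.9, -2.0, -1.0]
width: -0.004
grip_force: 1.1
```

```bash
python3 -c "
from h import *
snap('wrist');s=read_state();print(s['tool_pos'].round(4),s['wrist_force'].round(1));print(tip_of('wrist','push_knob')[:1])"
```

```text
[ 0.5582 -0.1847  0.1209] [-0.1 -0.7  0.2]
[{'at': [267.8, 268.5], 'score': 0.7}]
```

Creep to the stop.

Emit:
{"method": "step_arm", "body": {"targets": [[[0,0,0],[0,-2,0],0],[[0,0,0],[0,-2,0],0],[[0,0,0],[0,-2,0],0],[[0,0,0],[0,-2,0],0],[[0,0,0],[0,0,0],0]]}}

```text
time: 17.3
tool_pos: [0.5571, -0.177, 0.1209]
tcp_rot: [-3.134, -0.22, 0.0]
wrist_force: [0.8, -1.5, -0.1]
width: -0.002
grip_force: 0.5
```

Emit:
{"method": "step_arm", "body": {"targets": [[[0,0,0],[0,-1.5,0],0],[[0,0,0],[0,-1,0],0],[[0,0,0],[0,-1,0],0],[[0,0,0],[0,0,0],0]]}}

```text
time: 17.63
tool_pos: [0.5567, -0.1737, 0.1209]
tcp_rot: [-3.134, -0.22, 0.0]
wrist_force: [0.4, -0.5, -0.4]
width: 0.002
grip_force: 0.7
```

Emit:
{"method": "step_arm", "body": {"targets": [[[0,0,0],[0,-1,0],0],[[0,0,0],[0,-1,0],0],[[0,0,0],[0,0,0],0]]}}

```text
time: 17.88
tool_pos: [0.5564, -0.1717, 0.1209]
tcp_rot: [-3.134, -0.219, 0.0]
wrist_force: [-0.3, 0.5, -0.4]
width: -0.005
grip_force: 0.8
```

Emit:
{"method": "step_arm", "body": {"targets": [[[0,0,0],[0,-0.8,0],0],[[0,0,0],[0,-0.8,0],0],[[0,0,0],[0,0,0],0]]}}

```text
time: 18.13
tool_pos: [0.5562, -0.1703, 0.121]
tcp_rot: [3.134, 0.22, -0.0]
wrist_force: [-0.5, -2.6, -1.8]
width: -0.002
grip_force: 1.0
```

Emit:
{"method": "step_arm", "body": {"targets": [[[0,0,0],[0,-0.8,0],0],[[0,0,0],[0,-0.8,0],0],[[0,0,0],[0,0,0],0]]}}

```text
time: 18.38
tool_pos: [0.5562, -0.1699, 0.1211]
tcp_rot: [3.131, 0.22, 0.001]
wrist_force: [-0.5, -6.8, -1.8]
width: -0.001
grip_force: 3.4
```

Emit:
{"method": "step_arm", "body": {"targets": [[[0,0,0],[0,-0.7,0],0],[[0,0,0],[0,-0.7,0],0],[[0,0,0],[0,0,0],0]]}}

```text
time: 18.63
tool_pos: [0.5562, -0.1695, 0.1212]
tcp_rot: [3.13, 0.221, 0.002]
wrist_force: [0.9, -11.0, -3.9]
width: 0.001
grip_force: 5.3
```

Emit:
{"method": "step_arm", "body": {"targets": [[[0,0,0],[0,5,0],0],[[0,0,0],[0,15,0],0],[[0,0,0],[0,25,0],0],[[0,0,0],[0,20,-20],0],[[0,0,0],[0,0,-40],0]]}}

```text
time: 19.05
tool_pos: [0.562, -0.2335, 0.176]
tcp_rot: [-3.13, -0.216, 0.014]
wrist_force: [-0.2, 0.5, -0.4]
width: 0.002
grip_force: 0.0
```

Emit:
{"method": "step_arm", "body": {"targets": [[[0,0,0],[0,0,-40],30],[[0,0,0],[0,0,-40],50],[[0,0,0],[0,0,-40],50],[[0,0,0],[0,0,-40],50],[[0,0,0],[0,0,0],50]]}}

```text
time: 19.47
tool_pos: [0.5684, -0.2336, 0.3524]
tcp_rot: [3.127, 0.219, 0.024]
wrist_force: [1.5, -0.9, 0.8]
width: 0.587
grip_force: 0.0
```

```bash
python3 - <<'E'
from h import *
snap('wrist');s=read_state();print(s['tool_pos'].round(4),s['q'].round(3))
for q in ['push_knob','nest','gauge_head','cell_mid','ratchet']:
    for r in look_for('wrist',q)[:1]: print(q,r['score'],np.round(r['extent']))
for c in ('side','scene'):
    im=snap(c);save(im,c+'2.png')
    for q in ['knob_axis','gauge_head','push_knob','cell_mid']:
        for r in tip_of(c,q)[:1]: print(c,q,r['score'],np.round(r['at'],1),onz(c,r['at'][::-1],dict(knob_axis=.2195,gauge_head=.119,push_knob=.054,cell_mid=.0665)[q]))
    print(c,'pred',proj(c,[.5425,-.0733,.2195]),proj(c,[.5425,-.0733,.119]))
    for r in cut_out(c,'ratchet')[:1]: print(r['score'],r['extent'])
E
```

```text
[ 0.5674 -0.2331  0.3483] [-4.310e-01  1.180e-01  1.695e+00  1.000e-03  1.317e+00  1.000e+00]
push_knob 0.87 [162. 145. 264. 188.]
nest 0.65 [163. 147. 264. 184.]
gauge_head 0.7 [ 61. 169. 172. 242.]
cell_mid 0.65 [158. 159. 197. 191.]
ratchet 0.84 [ 63. 203. 121. 241.]
side knob_axis 0.92 [140.8 340.9] [ 0.53667199 -0.06827631  0.2195    ]
side gauge_head 0.7 [173.3 338.4] [ 0.53662541 -0.06577284  0.119     ]
side push_knob 0.68 [208.3 343.5] [ 0.55746965 -0.1347771   0.054     ]
side cell_mid 0.46 [190.4 339.6] [ 0.54359927 -0.0714801   0.0665    ]
side pred [343.11436422 141.88653469] [340.4495852  174.96729039]
scene knob_axis 0.66 [208.3 258. ] [ 0.53621746 -0.06509068  0.2195    ]
scene gauge_head 0.8 [232.4 264.4] [ 0.54231922 -0.07660645  0.119     ]
scene push_knob 0.79 [227.7 281.4] [ 0.55443322 -0.14667121  0.054     ]
scene cell_mid 0.68 [247.1 266. ] [ 0.54086285 -0.07229798  0.0665    ]
scene pred [258.31304369 204.6017409 ] [263.40759555 233.30076212]
0.5 [251.3, 201.7, 262.4, 217.8]
```

Emit:
{"method": "step_arm", "body": {"targets": [[[0,0,0],[-0.5,-32.4,0],50],[[0,0,0],[-0.5,-32.4,0],50],[[0,0,0],[-0.5,-32.4,0],50],[[0,0,0],[-0.5,-32.4,0],50],[[0,0,0],[-0.5,-32.4,0],50]]}}

```text
time: 20.78
tool_pos: [0.5394, -0.0704, 0.3412]
tcp_rot: [-3.134, -0.218, -0.001]
wrist_force: [-0.2, 0.8, -0.4]
width: 0.585
grip_force: 0.0
```

Emit:
{"method": "step_arm", "body": {"targets": [[[0,0,-0.122],[0,0,0],50],[[0,0,-0.122],[0,0,0],50],[[0,0,-0.122],[0,0,0],50],[[0,0,-0.122],[0,0,0],50],[[0,0,-0.122],[0,0,0],50]]}}

```text
time: 21.2
tool_pos: [0.5399, -0.0714, 0.3413]
tcp_rot: [2.919, 1.16, 0.001]
wrist_force: [-0.6, -0.4, -0.2]
width: 0.584
grip_force: 0.0
```

Emit:
{"method": "step_arm", "body": {"targets": [[[0,0,-0.122],[0,0,0],50],[[0,0,-0.122],[0,0,0],50],[[0,0,-0.122],[0,0,0],50],[[0,0,-0.122],[0,0,0],50],[[0,0,-0.122],[0,0,0],50]]}}

```text
time: 21.62
tool_pos: [0.5399, -0.0717, 0.3412]
tcp_rot: [2.437, 1.982, 0.0]
wrist_force: [0.0, 0.3, -0.5]
width: 0.587
grip_force: 0.0
```

Emit:
{"method": "step_arm", "body": {"targets": [[[0,0,-0.122],[0,0,0],50],[[0,0,-0.122],[0,0,0],50],[[0,0,-0.122],[0,0,0],50],[[0,0,-0.122],[0,0,0],50],[[0,0,-0.122],[0,0,0],50]]}}

```text
time: 22.03
tool_pos: [0.5399, -0.0717, 0.3412]
tcp_rot: [1.729, 2.623, 0.0]
wrist_force: [-0.1, 0.2, 0.2]
width: 0.587
grip_force: 0.0
```

Emit:
{"method": "step_arm", "body": {"targets": [[[0,0,-0.122],[0,0,0],50],[[0,0,-0.122],[0,0,0],50],[[0,0,-0.122],[0,0,0],50],[[0,0,-0.122],[0,0,0],50],[[0,0,-0.122],[0,0,0],50]]}}

```text
time: 22.45
tool_pos: [0.5399, -0.0717, 0.3412]
tcp_rot: [0.862, 3.021, 0.0]
wrist_force: [0.2, -0.3, 0.1]
width: 0.582
grip_force: 0.0
```

Emit:
{"method": "step_arm", "body": {"targets": [[[0,0,-0.122],[0,0,0],50],[[0,0,-0.122],[0,0,0],50],[[0,0,-0.122],[0,0,0],50],[[0,0,-0.122],[0,0,0],50],[[0,0,-0.122],[0,0,0],50]]}}

```text
time: 22.87
tool_pos: [0.5399, -0.0717, 0.3412]
tcp_rot: [-0.085, 3.14, -0.0]
wrist_force: [0.2, -0.2, 0.2]
width: 0.587
grip_force: 0.0
```

Emit:
{"method": "step_arm", "body": {"targets": [[[0,0,-0.122],[0,0,0],50],[[0,0,-0.122],[0,0,0],50],[[0,0,-0.122],[0,0,0],50],[[0,0,-0.122],[0,0,0],50],[[0,0,-0.122],[0,0,0],50]]}}

```text
time: 23.28
tool_pos: [0.5399, -0.0717, 0.3412]
tcp_rot: [-1.024, 2.97, -0.0]
wrist_force: [-0.7, -0.0, -0.4]
width: 0.582
grip_force: 0.0
```

```bash
python3 - <<'E'
from h import *
im=snap('wrist');s=read_state();print(s['tool_pos'].round(4),s['tcp_rot'].round(4),s['q'].round(3))
plan((.5425,-.0733),.2195)
k=calibration('wrist')
for r in cut_out('wrist','ratchet')[:1]: print('ratchet',r['score'],np.round(r['extent'],1)); np.save('mr.npy',r['region'])
for r in tip_of('wrist','knob_axis')[:1]: print(r,onz('wrist',r['at'][::-1],.2195))
for r in tip_of('wrist','gauge_head')[:1]: print(r,onz('wrist',r['at'][::-1],.119))
print('pred knob top',proj(k,[.5425,-.0733,.2295]))
save(im,'k1.png')
E
```

```text
[ 0.5399 -0.0717  0.3412] [-1.0321e+00  2.9669e+00 -3.0000e-04] [-0.178 -0.005  1.837  0.     1.309 -2.418]
x-azimuth -2.472 turn [-0.0003  0.0002 -0.    ] shift now-frame [-1.  -2.9 67.7] q [-0.178 -0.005  1.837  0.     1.309 -2.418]
ratchet 0.89 [301.7 205.3 334.2 248.2]
{'at': [225.2, 319.2], 'score': 0.96} [ 0.54194345 -0.07199187  0.2195    ]
pred knob top [316.93742955 230.91501565]
```

View pics/k1.png

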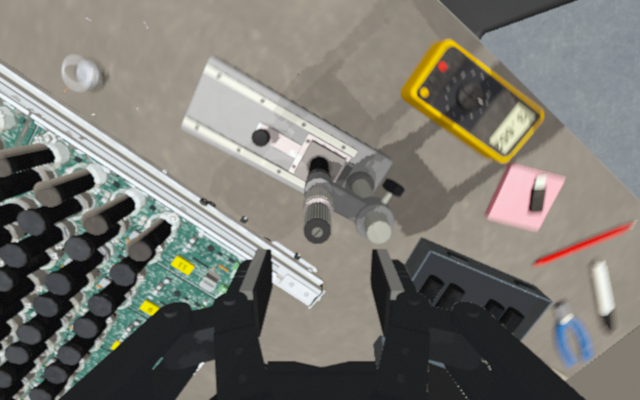

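The slide is home: the cell sits under the spindle at (318,165). The knob top is at (317,232), within 1 px of my prediction. I'll descend and grip.

Emit:
{"method": "step_arm", "body": {"targets": [[[0,0,0],[-0.9,-2.5,10],50],[[0,0,0],[0,0,20],50],[[0,0,0],[0,0,20],45],[[0,0,0],[0,0,12],40],[[0,0,0],[0,0,5.5],35]], "grip_force": 20}}

```text
time: 23.9
tool_pos: [0.5407, -0.0729, 0.2703]
tcp_rot: [1.012, -2.97, -0.004]
wrist_force: [0.2, -1.4, -0.0]
width: 0.411
grip_force: 0.0
```

Emit:
{"method": "step_arm", "body": {"targets": [[[0,0,0],[0,0,0],30],[[0,0,0],[0,0,0],25],[[0,0,0],[0,0,0],22],[[0,0,0],[0,0,0],20]]}}

```text
time: 24.23
tool_pos: [0.5429, -0.0733, 0.2749]
tcp_rot: [-1.014, 2.971, -0.002]
wrist_force: [-0.6, 0.7, -0.3]
width: 0.237
grip_force: 0.0
```

Emit:
{"method": "step_arm", "body": {"targets": [[[0,0,0],[0,0,0],17],[[0,0,0],[0,0,0],14],[[0,0,0],[0,0,0],10],[[0,0,0],[0,0,0],10],[[0,0,0],[0,0,0],10]]}}

```text
time: 24.65
tool_pos: [0.5428, -0.0731, 0.2748]
tcp_rot: [-1.015, 2.971, -0.002]
wrist_force: [-0.6, 0.4, 6.2]
width: 0.201
grip_force: 20.2
```

```bash
cat > st.py <<'E'
from h import *
s=read_state();M=Ro.from_rotvec(s['tcp_rot']).as_matrix();print(round(s['time'],2),s['tool_pos'].round(4),'F',s['wrist_force'].round(2),'T',s['torque'].round(3),'Ftool',(M.T@s['wrist_force']).round(2),'w',round(s['width'],3),'q6',s['q'][5].round(3))
E
python3 st.py
```

```text
24.65 [ 0.5428 -0.0731  0.2748] F [-0.62  0.38  6.15] T [ 0.085  0.026 -0.018] Ftool [ 0.24  0.67 -6.15] w 0.201 q6 -2.409
```

Emit:
{"method": "step_arm", "body": {"targets": [[[0,0,0],[0,0,-0.6],10],[[0,0,0],[0,0,-0.5],10],[[0,0,0],[0,0,0],10]]}}

```text
time: 24.9
tool_pos: [0.5425, -0.0732, 0.2749]
tcp_rot: [-1.015, 2.972, -0.001]
wrist_force: [0.7, 0.9, 3.0]
width: 0.207
grip_force: 20.0
```

Emit:
{"method": "step_arm", "body": {"targets": [[[0,0,0.1],[0,0,0.16],10],[[0,0,0.1],[0,0,0.16],10],[[0,0,0.1],[0,0,0.16],10]]}}

```text
time: 25.15
tool_pos: [0.5425, -0.0731, 0.2744]
tcp_rot: [-0.552, 3.092, -0.0]
wrist_force: [1.9, -0.2, 2.9]
width: 0.201
grip_force: 20.0
```

```bash
python3 st.py
```

```text
25.15 [ 0.5425 -0.0731  0.2744] F [ 1.87 -0.21  2.93] T [ 0.108 -0.166 -0.001] Ftool [-1.69 -0.84 -2.93] w 0.201 q6 -2.104
```

Emit:
{"method": "step_arm", "body": {"targets": [[[0,0,0.1],[0,0,-0.1],10],[[0,0,0.1],[0,0,-0.1],10],[[0,0,0.1],[0,0,0],10]]}}

```text
time: 25.4
tool_pos: [0.5423, -0.073, 0.274]
tcp_rot: [-0.084, 3.14, 0.0]
wrist_force: [0.7, 0.9, 0.6]
width: 0.203
grip_force: 19.8
```

```bash
python3 st.py
```

```text
25.4 [ 0.5423 -0.073   0.274 ] F [0.66 0.9  0.64] T [ 0.096 -0.326 -0.021] Ftool [-0.71  0.87 -0.63] w 0.203 q6 -1.804
```

Emit:
{"method": "step_arm", "body": {"targets": [[[0,0,0.1],[0,0,0.16],10],[[0,0,0.1],[0,0,0.16],10],[[0,0,0.1],[0,0,0.16],10]]}}

```text
time: 25.65
tool_pos: [0.5423, -0.073, 0.2735]
tcp_rot: [0.387, 3.117, 0.001]
wrist_force: [2.4, 0.4, 1.5]
width: 0.203
grip_force: 19.8
```

```bash
python3 st.py
```

```text
25.65 [ 0.5423 -0.073   0.2735] F [2.35 0.43 1.53] T [ 0.093 -0.332  0.022] Ftool [-2.18  0.99 -1.53] w 0.203 q6 -1.504
```

Emit:
{"method": "step_arm", "body": {"targets": [[[0,0,0.1],[0,0,0.12],10],[[0,0,0.1],[0,0,0.12],10],[[0,0,0.1],[0,0,0.12],10]]}}

```text
time: 25.9
tool_pos: [0.5423, -0.0729, 0.2731]
tcp_rot: [0.848, 3.025, 0.001]
wrist_force: [1.2, 2.0, 0.3]
width: 0.204
grip_force: 19.8
```

Emit:
{"method": "step_arm", "body": {"targets": [[[0,0,0.1],[0,0,0.16],10],[[0,0,0.1],[0,0,0.16],10],[[0,0,0.1],[0,0,0.16],10]]}}

```text
time: 26.15
tool_pos: [0.5423, -0.0728, 0.2726]
tcp_rot: [1.291, 2.864, 0.001]
wrist_force: [2.9, 1.7, -0.7]
width: 0.201
grip_force: 19.8
```

```bash
python3 st.py
```

```text
26.15 [ 0.5423 -0.0728  0.2726] F [ 2.92  1.68 -0.66] T [ 0.181 -0.462 -0.012] Ftool [-0.68  3.3   0.66] w 0.201 q6 -0.904
```

Emit:
{"method": "step_arm", "body": {"targets": [[[0,0,0.1],[0,0,0.16],10],[[0,0,0.1],[0,0,0.16],10],[[0,0,0.1],[0,0,0.16],10]]}}

```text
time: 26.4
tool_pos: [0.5424, -0.0728, 0.2722]
tcp_rot: [1.704, 2.639, 0.001]
wrist_force: [1.6, 1.5, 1.3]
width: 0.203
grip_force: 19.9
```

```bash
python3 st.py
```

```text
26.4 [ 0.5424 -0.0728  0.2722] F [1.6  1.54 1.27] T [ 0.23 -0.43  0.03] Ftool [ 0.74  2.09 -1.27] w 0.203 q6 -0.604
```

Emit:
{"method": "step_arm", "body": {"targets": [[[0,0,0.1],[0,0,0.16],10],[[0,0,0.1],[0,0,0.16],10],[[0,0,0.1],[0,0,0.16],10]]}}

```text
time: 26.65
tool_pos: [0.5425, -0.0729, 0.272]
tcp_rot: [2.079, 2.355, 0.002]
wrist_force: [2.0, 1.5, 2.3]
width: 0.199
grip_force: 20.0
```

```bash
python3 st.py
```

```text
26.65 [ 0.5425 -0.0729  0.272 ] F [2.01 1.46 2.3 ] T [ 0.264 -0.35   0.024] Ftool [ 1.2   2.17 -2.3 ] w 0.199 q6 -0.304
```

Emit:
{"method": "step_arm", "body": {"targets": [[[0,0,0.1],[0,0,0],10],[[0,0,0.1],[0,0,0],10],[[0,0,0.1],[0,0,0],10]]}}

```text
time: 26.9
tool_pos: [0.5425, -0.0729, 0.272]
tcp_rot: [2.408, 2.017, 0.002]
wrist_force: [1.5, 2.4, 1.6]
width: 0.199
grip_force: 20.0
```

```bash
python3 st.py
```

```text
26.9 [ 0.5425 -0.0729  0.272 ] F [1.53 2.42 1.62] T [ 0.248 -0.414  0.021] Ftool [ 2.65  1.08 -1.62] w 0.199 q6 -0.004
```

The spindle is on the cell: z has stopped and the force is slightly downward. I'll turn on with the height held.

Emit:
{"method": "step_arm", "body": {"targets": [[[0,0,0.1],[0,0,0],10],[[0,0,0.1],[0,0,0],10],[[0,0,0.1],[0,0,0],10],[[0,0,0.1],[0,0,0],10],[[0,0,0.1],[0,0,0],10]]}}

```text
time: 27.32
tool_pos: [0.5425, -0.0729, 0.272]
tcp_rot: [2.832, 1.359, 0.002]
wrist_force: [2.0, 1.3, 1.4]
width: 0.2
grip_force: 19.9
```

```bash
python3 st.py
```

```text
27.32 [ 0.5425 -0.0729  0.272 ] F [1.96 1.31 1.37] T [ 0.194 -0.379 -0.045] Ftool [ 2.25  0.71 -1.36] w 0.2 q6 0.496
```

Emit:
{"method": "step_arm", "body": {"targets": [[[0,0,0.1],[0,0,0],10],[[0,0,0.1],[0,0,0],10],[[0,0,0.1],[0,0,0],10],[[0,0,0.1],[0,0,0],10],[[0,0,0.1],[0,0,0],10]]}}

```text
time: 27.73
tool_pos: [0.5426, -0.0729, 0.272]
tcp_rot: [-3.08, -0.616, -0.002]
wrist_force: [2.1, 1.1, 1.3]
width: 0.206
grip_force: 19.9
```

```bash
python3 st.py
```

```text
27.73 [ 0.5426 -0.0729  0.272 ] F [2.1  1.05 1.33] T [ 0.141 -0.413 -0.012] Ftool [ 2.35 -0.16 -1.32] w 0.206 q6 0.996
```

Emit:
{"method": "step_arm", "body": {"targets": [[[0,0,0],[0,0,0],22],[[0,0,0],[0,0,0],30],[[0,0,0],[0,0,0],40],[[0,0,0],[0,0,0],50],[[0,0,0],[0,0,0],50]]}}

```text
time: 28.15
tool_pos: [0.5418, -0.0731, 0.2716]
tcp_rot: [-3.078, -0.625, 0.001]
wrist_force: [0.0, -0.2, 0.4]
width: 0.589
grip_force: 0.0
```

Emit:
{"method": "step_arm", "body": {"targets": [[[0,0,0],[0,0,-10],50],[[0,0,0],[0,0,-25],50],[[0,0,0],[0,0,-35],50],[[0,0,0],[0,0,-30],50],[[0,0,0],[0,0,0],50]]}}

```text
time: 28.57
tool_pos: [0.5448, -0.0736, 0.3809]
tcp_rot: [3.074, 0.624, 0.019]
wrist_force: [1.2, -0.7, 0.5]
width: 0.587
grip_force: 0.0
```

```bash
python3 - <<'E'
from h import *
import subprocess;print(subprocess.run(['python3','st.py'],capture_output=True,text=True).stdout)
for c in ('side','scene'):
    snap(c)
    for q in ['push_knob','cell_mid','multimeter','spare_board']:
        for r in tip_of(c,q)[:1]: print(c,q,r['score'],np.round(r['at'],1))
E
```

```text
28.57 [ 0.5448 -0.0736  0.3809] F [ 1.19 -0.73  0.49] T [-0.016 -0.024  0.001] Ftool [ 0.82  1.14 -0.48] w 0.587 q6 0.991

this script no longer has the robotException ignored in: <_io.TextIOWrapper mode='rw' encoding='UTF-8'>
Traceback (most recent call last):
BrokenPipeError: [Errno 32] Broken pipe
```

```bash
python3 - <<'E'
from h import *
for c in ('side','scene'):
    snap(c)
    for q in ['push_knob','cell_mid','multimeter']:
        for r in tip_of(c,q)[:1]: print(c,q,r['score'],np.round(r['at'],1))
print(finish_job())
E
```

```text
side push_knob 0.94 [208.4 342.3]
side cell_mid 0.43 [188.  337.6]
scene push_knob 0.83 [226.3 279.5]
scene cell_mid 0.47 [245.1 268.6]
scene multimeter 0.63 [329.9 298.6]
the job is handed in; nothing more can be done
None
```

The job is handed in, verdict not shown: the cell is down in the nest and the slide is home. The spindle met the cell after about 2.9 mm, the ratchet slipped an estimated 1.3 rad or more on it, and I let go and backed off.

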